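# Snap the row of flip-cap tubes shut with one stroke of the fingertips

## Robot

A 6-joint arm with a two-finger parallel gripper is mounted at the origin on a cart in front of the work surface, level with it; the furniture and walls round the work are solid. World frame = base frame: x ahead of the robot, y to its left, z up, the work surface at z = 0. Lengths are in m, angles in degrees, forces in N, time in s.
With the tool pointing down it reaches from about 0.25 to 0.725 m from the base axis. Payload 9.7 kg.
Tool frame: the origin (TCP) lies midway between the tips of the shut fingers; the grasp point (between the pads) lies bot.hold_point_z behind it (bot.hold_point_z is the distance from the TCP to the grasp point, in m); z points along the fingers, y is the line along which they close (so a half turn about z gives the same grasp; the last joint's range is limited). The gripper opens to 85 mm and grips with 20 to 120 N. Pads are 22 mm wide; open, the fingers measure 114 mm over their backs; the gripper's body (76 mm by 85 mm) begins 54 mm behind the grasp point. The pads swing forward as they close: fully open they stand 13 mm farther back than shut.
Start: joints at [68.698, 4.979, 10.078, 95.1, 0, 90], TCP at [0.2, 0.512, 0.231] pointing down, gripper open.
Joint ranges: [-179.16, 179.16], [-48.56, 103.87], [-65.8, 70.77], [-126.05, 130.52], [-82.76, 87.17], [-180, 180]. Speed limits (degrees/s): [127.2, 127.2, 147.25, 180, 180, 180].

## Interface

Orientations are given as [roll, pitch, yaw] about the fixed x, y, z axes, in that order (R = Rz(yaw) Ry(pitch) Rx(roll)).
In Python, from workcell import bot, camera, camera_model, ticket gives the robot as it stands.
- The arm moves only by the tool send_rows, never from a script. Its argument "targets" is text: rows parted by semicolons, each of 5 numbers parted by spaces: the shift along the tool's x, y, z in mm, then the turn about the tool's z in degrees, then the closure in counts, from 0 (fully open) to 255 (shut). A call has 1 to 20 rows; each row is the pose to reach, as a shift and turn from the pose commanded when the call began, along the tool's axes at that moment; what a row does not reach only later rows make up. A row lasts 1/8 s, in which the tool goes at most 62.5 mm and 10.7 degrees, less where a joint would pass 70% of its speed; a pose out of reach is approached as far as the arm can. A call with a gripper value outside its range is refused whole. The fingers move at their own pace and stop on an object; "newtons" is the grip in N (left out, the last holds). Time passes only in rows, so rows that repeat a pose let the fingers close. It gives the time, the measured TCP pose, the force, the opening and the grip force at its end, in the units of the state.
- bot.get_obs(): the state, without advancing time (a new reading comes with each control period).
- camera(name): name is "scene" or "side" or "wrist"; returns the picture (480x640x3 uint8, blue, green, red); there is no depth.
- camera_model(name): a dict with "K" (3x3 intrinsics, pixels), "pose" (4x4, takes a point from camera to world coordinates); the wrist camera has in their place "T_tool_cam" (4x4, takes a point from camera to tool coordinates, whose origin is the TCP and whose axes are the flange's). Camera axes: x right, y down, z forward; pixel columns grow to the right and rows downward; lengths in m; the calibration is good to about 2 mm. A picture is of the moment at which its call begins: read the wrist's pose just before it. camera_model takes no time and is no camera call.
- ticket.job_done(): hands the job in; it is judged then, once.
The state is a dict: "time": time; "q": joint angles; "qd": joint speeds; "joint_efforts": joint torques, N m; "ee_pos": TCP position; "tcp_rot": TCP orientation; "wrist_force": force on the tool from outside, world axes, zero at the start; "torque": the same for the moment, N m; "opening": finger opening in m; "grasp_force": force on a finger pad.
Only numpy, scipy, OpenCV 4.12 (cv2) and the standard library are available. Lean on these libraries where they do the work, as an engineer would, in place of code of your own. Each camera call takes 0.05 s, during which the arm holds its last target. There are 200 camera calls.

## Task

The five tubes in the front row of the grey rack were left with their flip caps open. Starting with the tube at the left end (the caps hinge on that side), run your fingertips lightly along the row towards the right, so that cap after cap folds over and snaps shut, lying flat on its tube; never force a cap backwards over its hinge. Pick nothing up and do not press hard; the rack and the things round it stay where they stand.

Things in the scene. Friction and masses are not known exactly. Their poses are not given: they have to be found in the camera images.
- rack: Grey plastic tube rack, 76 mm deep (its x) by 170 mm long (its y) by 46 mm high, loose on the worktop (z = 0), 0.5 to 0.9 kg. Origin: centre of its underside. Its y axis runs along the rows to the left end, x points to the back row. The front row (x = -17 mm) holds the five open tubes; the back row (x = +17 mm) holds three shut ones (y = +30, 0, -60 mm), as high as the front row when shut.
- row_left (a point): Point on the rack: centre of the top of the left tube's cap when shut, 61.5 mm above the worktop (rack x = -17, y = +60 mm). The five tubes of the row stand 30 mm apart along the rack's y. Each tube is 19 mm wide with its rim 58 mm above the worktop.
- row_right (a point): The same point for the tube at the right end (rack x = -17, y = -60 mm, 61.5 mm above the worktop).
- cap_1 (a joint): Opening in rad of the white flip cap at the left end of the front row (rack y = +60 mm): 0 is shut and flat, 1.6 upright, more leans back to the left, 2.3 is the stop. Hinge line across the row, 11.5 mm left of the tube's centre, 58 mm above the worktop. A push from the left folds the cap over to the right.
- cap_2 (a joint): The same for the second cap from the left (rack y = +30 mm). Each cap is a 21 mm disc, 3.5 mm thick, with a 10 mm wide thumb tab at the end away from the hinge; it reaches 25 mm from the hinge line, so an open cap reaches up to 84 mm above the worktop.
- cap_3 (a joint): The same for the middle cap (rack y = 0). A hinge is stiff enough that its cap stays at any angle where it is left. Within the last 0.08 rad (tab less than about 2 mm up) the cap snaps shut by itself; pushing it over that point takes about 4 N on the tab, and a cap not pushed past it stays ajar at 0.1 to 0.25 rad. A shut cap does not give under the finger.
- cap_4 (a joint): The same for the fourth cap from the left (rack y = -30 mm).
- cap_5 (a joint): The same for the cap at the right end (rack y = -60 mm).
- amber_vial: Brown glass vial with black cap, 34 mm wide, 78 mm high, standing behind the rack; origin at the centre of its underside. Not to be disturbed.
- forceps: Steel forceps, 116 x 12 x 10 mm, lying in front of the rack; origin at the centre of its underside. Not to be disturbed.
- cover_slips: Small white box, 34 x 34 x 14 mm, lying behind the rack; origin at the centre of its underside. Not to be disturbed.

How it is judged:
By the outcome, as a careful person would: the job done as asked, in the order asked, and still so for the second after the job is handed in, with the robot touching nothing.
It also fails if it takes over 56 s, if anything falls off the work surface, if the arm or the gripper's body presses on something with over 40 N, if the wrist force passes 120 N, or if a joint passes its speed limit or range.

## Working session

There is one attempt and no reset: what is moved stays moved. The work goes in short steps, Python scripts to look and compute and a tool call to move; the robot and the scene stay as the last step left them, time stands still between calls to the robot, and variables do not carry over. Pictures are saved under pics/ and viewed, at most 10 in all, crops included, and the job is handed in when it is done.

Besides the shell and the picture viewer there is one more tool, called as name(argument=value, ...), one argument or row to a line, values as JSON. send_rows: Moves the arm, as the interface text tells. Its arguments: {"type":"object","properties":{"targets":{"type":"string"},"newtons":{"type":"number"}},"required":["targets"]}

```bash
mkdir -p pics
python3 - <<'E'
from workcell import bot,camera,camera_model
import cv2,numpy as np
print(bot.get_obs(),bot.hold_point_z)
for n in("scene","side","wrist"):
    m=camera_model(n);print(n,{k:np.round(v,4).tolist() for k,v in m.items() if k in("K","pose","T_tool_cam")})
    cv2.imwrite(f"pics/{n}0.png",camera(n))
E
```

```text
{'time': 0.0, 'q': array([6.86990233e+01, 5.01043809e+00, 1.00357680e+01, 9.50990804e+01,
       2.80087201e-03, 8.99986590e+01]), 'qd': array([-0.00185148,  0.05195506, -0.12895692, -0.05284286,  0.03456683,
        0.00980954]), 'joint_efforts': array([-1.08119370e-03, -5.20392358e+01,  4.64801788e+01,  1.65130338e-02,
       -5.64944025e-05,  2.75149034e-05]), 'ee_pos': array([0.1997045 , 0.5122281 , 0.23060118]), 'tcp_rot': array([-1.79926250e+02, -2.80259576e-03,  1.58700361e+02]), 'wrist_force': array([ 0.30777935, -0.60491125, -0.26941811]), 'torque': array([ 0.00987835, -0.01398384,  0.01606057]), 'grasp_force': 0.0, 'opening': 0.08507750167682678} 0.0187
scene {'K': [[602.4785, 0.0, 319.0473], [0.0, 602.4785, 239.7792], [0.0, 0.0, 1.0]], 'pose': [[-0.6814, -0.4979, 0.5365, 0.1164], [-0.7318, 0.4783, -0.4856, 0.3139], [-0.0148, -0.7234, -0.6902, 0.6785], [0.0, 0.0, 0.0, 1.0]]}
side {'K': [[503.3813, 0.0, 312.9057], [0.0, 503.3813, 235.5265], [0.0, 0.0, 1.0]], 'pose': [[0.9032, -0.2274, 0.3641, 0.2467], [-0.4291, -0.4484, 0.7841, -0.7776], [-0.015, -0.8644, -0.5025, 0.4831], [0.0, 0.0, 0.0, 1.0]]}
wrist {'K': [[338.7052, 0.0, 323.4654], [0.0, 338.7052, 235.9325], [0.0, 0.0, 1.0]], 'T_tool_cam': [[-0.0, -0.9467, -0.3222, 0.0837], [1.0, 0.0002, -0.0007, 0.0], [0.0007, -0.3222, 0.9467, -0.1419], [0.0, 0.0, 0.0, 1.0]]}
```

View pics/scene0.png

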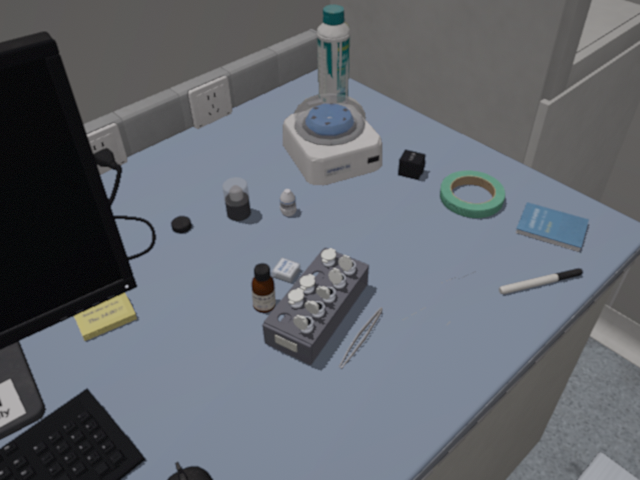

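View pics/side0.png

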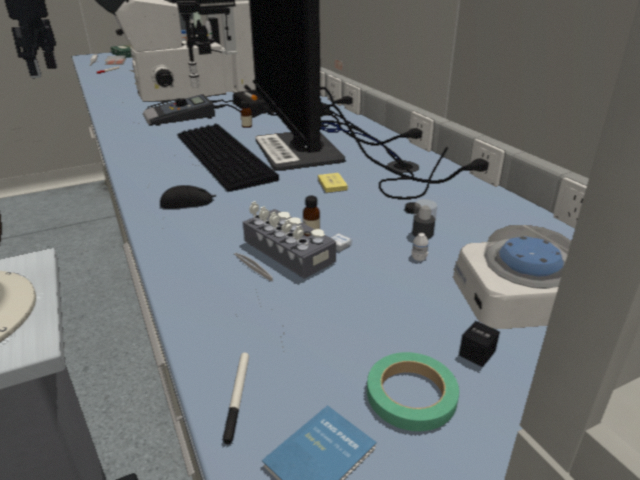

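View pics/wrist0.png

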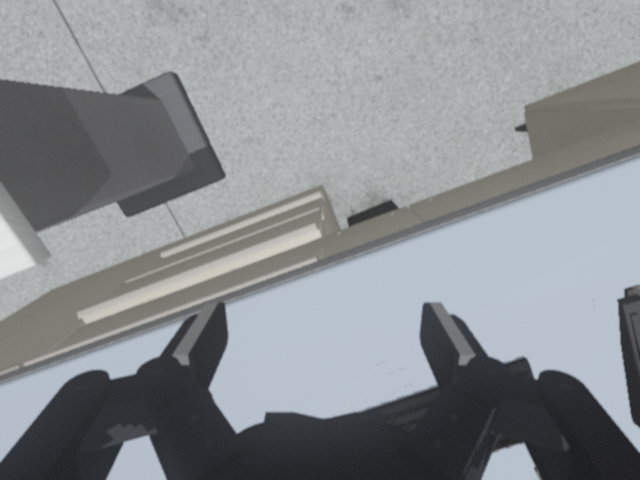

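Run:
```python
import cv2
a=cv2.imread("pics/scene0.png")[235:370,235:405];cv2.imwrite("pics/c1.png",cv2.resize(a,None,fx=4.4,fy=4.4,interpolation=cv2.INTER_CUBIC))
a=cv2.imread("pics/side0.png")[185:290,225:365];cv2.imwrite("pics/c2.png",cv2.resize(a,None,fx=5.5,fy=5.5,interpolation=cv2.INTER_CUBIC))
```

```text
(no output)
```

View pics/c1.png

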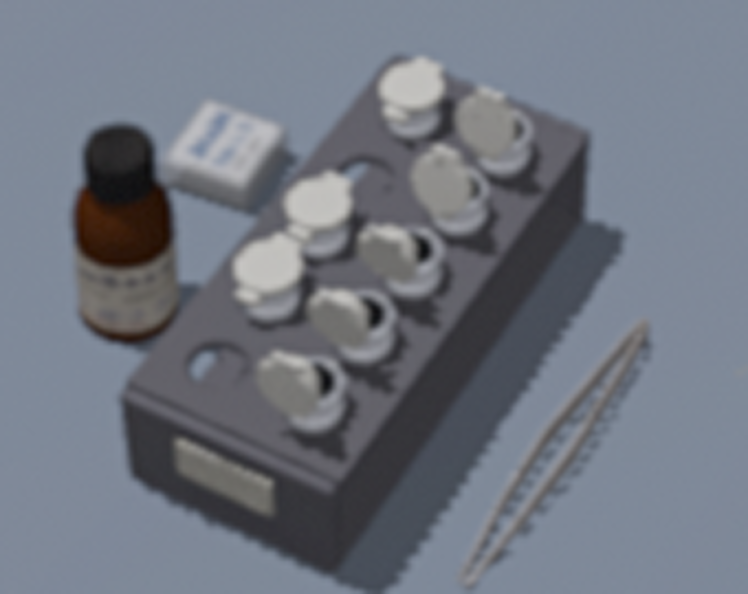

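View pics/c2.png

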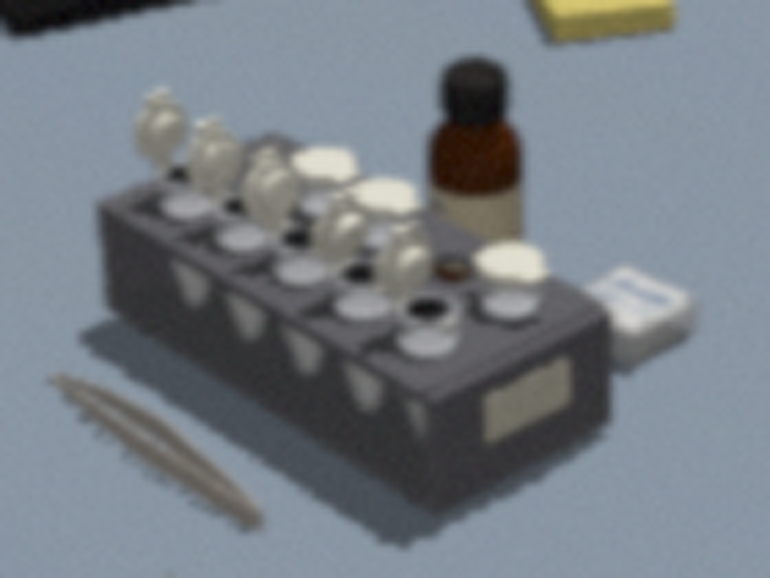

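```bash
cat > fit.py <<'E'
import numpy as np,json
from scipy.optimize import least_squares
from workcell import camera_model,bot
P={}
C=lambda x,y,z=46:(x,y,z)
sc=[(C(-38,85),337,488),(C(38,85),127,395),(C(-38,-85),588,135),(C(38,-85),395,57),(C(-38,85,0),337,572),(C(38,85,0),133,472),
 (C(17,-60,61.5),412,85),(C(17,0,61.5),320,202),(C(17,30,61.5),270,263)]
sd=[(C(-38,-85),430,400),(C(38,-85),610,312),(C(-38,85),100,208),(C(38,85),275,133),(C(-38,-85,0),425,512),(C(38,-85,0),610,420),(C(-38,85,0),105,305),
 (C(17,30,61.5),325,163),(C(17,0,61.5),385,195),(C(17,-60,61.5),511,263)]
obs={"scene":[(p,(u+.5)/4.4+234.5,(v+.5)/4.4+234.5) for p,u,v in sc],"side":[(p,(u+.5)/5.5+224.5,(v+.5)/5.5+184.5) for p,u,v in sd]}
def W(t,p):
    c,s=np.cos(t[2]),np.sin(t[2]);p=np.array(p)/1000
    return np.array([t[0]+c*p[0]-s*p[1],t[1]+s*p[0]+c*p[1],p[2]])
def proj(n,w):
    m=camera_model(n);T=np.linalg.inv(m["pose"]);q=m["K"]@(T[:3,:3]@w+T[:3,3]);return q[:2]/q[2]
def res(t,ns):return np.concatenate([proj(n,W(t,p))-[u,v] for n in ns for p,u,v in obs[n]])
if __name__=="__main__":
    for ns in(["scene"],["side"],["scene","side"]):
        r=least_squares(res,[.45,0,0],args=(ns,),loss="soft_l1");t=r.x
        print(ns,np.round(t,4),np.degrees(t[2]).round(2));print(res(t,ns).reshape(-1,2).round(1).tolist())
    for y in(60,-60):print(W(t,(-17,y,61.5)))
    # joints' tool frame
    from scipy.spatial.transform import Rotation as R
    o=bot.get_obs();Rt=R.from_euler("xyz",o["tcp_rot"],degrees=True).as_matrix();print(Rt.round(3))
E
python3 fit.py
```

```text
['scene'] [ 0.5317 -0.0583  0.3024] 17.33
[[-0.2, 0.9], [-1.8, -0.7], [1.5, -2.2], [-0.1, -2.0], [0.6, 2.5], [-0.5, 2.7], [0.1, -0.6], [0.0, -0.4], [0.2, 0.0]]
['side'] [ 0.5308 -0.0587  0.2801] 16.05
[[-0.8, 0.0], [0.7, -0.4], [-1.0, -1.9], [0.1, -1.2], [0.9, 3.1], [0.5, 2.7], [0.2, 2.1], [0.0, -0.6], [-0.3, -0.6], [-0.5, -0.6]]
['scene', 'side'] [ 0.5312 -0.0582  0.2936] 16.82
[[-0.6, 1.1], [-2.0, -0.8], [2.0, -1.6], [0.6, -1.7], [0.2, 2.8], [-0.7, 2.5], [0.7, -0.3], [0.3, -0.2], [0.2, 0.1], [0.1, -0.3], [1.0, -0.9], [-1.2, -1.7], [-0.4, -1.2], [1.7, 2.8], [0.8, 2.1], [-0.0, 2.2], [-0.1, -0.7], [-0.3, -0.8], [-0.2, -1.0]]
[ 0.49752638 -0.00569243  0.0615    ]
[ 0.53225447 -0.1205574   0.0615    ]
[[-0.932  0.363 -0.   ]
 [ 0.363  0.932 -0.001]
 [ 0.    -0.001 -1.   ]]
```

send_rows(
  targets="-36 -28 5 4 255; -72 -55 10 8 255; -108 -83 15 13 255; -144 -110 20 17 255; -180 -138 25 22 255; -216 -166 30 26 255; -252 -193 35 30 255; -288 -221 40 35 255; -324 -248 45 39 255; -360 -276 50 43 255; -396 -304 60 48 255; -431 -331 70 52 255; -431 -331 70 52 255; -431 -331 70 52 255",
  newtons=20,
)

```text
time: 1.9
ee_pos: [0.4808, 0.0476, 0.1612]
tcp_rot: [-180.0, -0.0, 106.7]
wrist_force: [0.4, -0.9, 0.8]
opening: -0.0001
grasp_force: 0.0
```

Run:
```python
from workcell import bot,camera
import cv2
o=bot.get_obs();print(o["ee_pos"],o["tcp_rot"],o["wrist_force"],o["opening"],o["time"])
a=camera("side")[130:280,215:365];b=camera("wrist")
a=cv2.resize(a,(400,400),interpolation=cv2.INTER_CUBIC);b=cv2.resize(b[:,60:580],(400,400))
cv2.imwrite("pics/m1.png",cv2.hconcat([a,b]))
```

```text
[0.48083816 0.04755695 0.16118035] [-1.79967146e+02 -1.92904190e-02  1.06697048e+02] [ 0.37833171 -0.92346846  0.82667231] -0.0001222433720206066 1.9
```

View pics/m1.png

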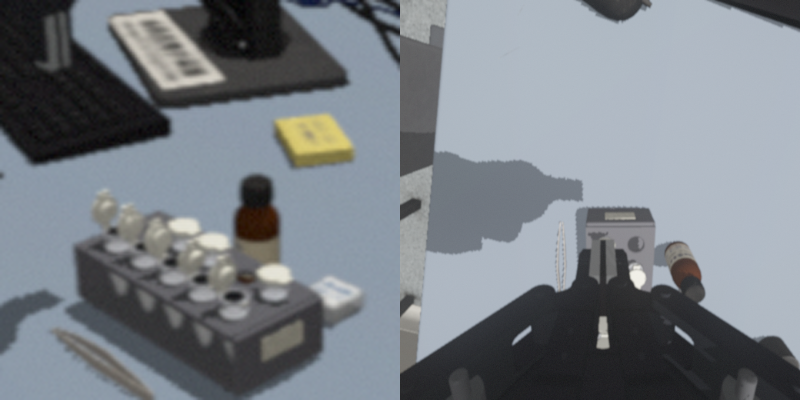

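send_rows(
  targets="0 0 30 0 255; 0 0 60 0 255; 0 0 86 0 255; -5 0 86 0 255; -11 0 86 0 255; -17 0 86 0 255; -22 0 86 0 255; -27 0 86 0 255; -32 0 86 0 255; -37 0 86 0 255; -41 0 86 0 255; -45 0 88 0 255; -48 0 91 0 255; -51 0 94 0 255; -53 0 97 0 255; -55 0 99 0 255; -55.5 0 99 0 255; -55.5 0 99 0 255",
)

```text
time: 4.25
ee_pos: [0.4971, -0.0058, 0.0623]
tcp_rot: [-180.0, 0.0, 106.7]
wrist_force: [0.3, -0.0, -0.3]
opening: 0.0002
grasp_force: 0.0
```

Run:
```python
from workcell import bot,camera
import cv2
o=bot.get_obs();print(o["ee_pos"],o["tcp_rot"],o["wrist_force"],o["time"])
f=lambda a:cv2.resize(a,(400,400),interpolation=cv2.INTER_CUBIC)
cv2.imwrite("pics/m2.png",cv2.hconcat([f(camera("side")[180:290,225:335]),f(camera("scene")[220:350,250:380])]))
```

```text
[ 0.49705186 -0.00578641  0.0622999 ] [-1.79996678e+02  7.86576044e-03  1.06691464e+02] [ 0.33257611 -0.03102631 -0.29705669] 4.25
```

View pics/m2.png

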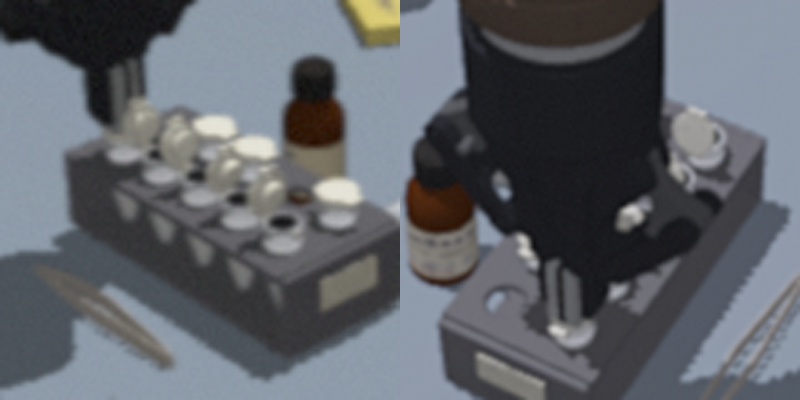

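send_rows(
  targets="0 0 -6 0 255; 0 0 -13 0 255; -4 0 -13 0 255; -8 0 -13 0 255; -12 0 -13 0 255; -16 0 -13 0 255; -20 0 -11 0 255; -23 0 -8 0 255; -26 0 -5 0 255; -28 0 -2 0 255; -30 0 0 0 255; -30 0 0 0 255; -30 0 0 0 255",
)

```text
time: 5.98
ee_pos: [0.5057, -0.0345, 0.0623]
tcp_rot: [-180.0, 0.0, 106.7]
wrist_force: [1.0, -0.6, -0.3]
opening: -0.0001
grasp_force: 0.0
```

Run:
```python
from workcell import bot,camera
import cv2
f=lambda a:cv2.resize(a,(400,400),interpolation=cv2.INTER_CUBIC)
cv2.imwrite("pics/m3.png",cv2.hconcat([f(camera("side")[180:290,225:335]),f(camera("scene")[240:350,260:370])]))
```

```text
(no output)
```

View pics/m3.png

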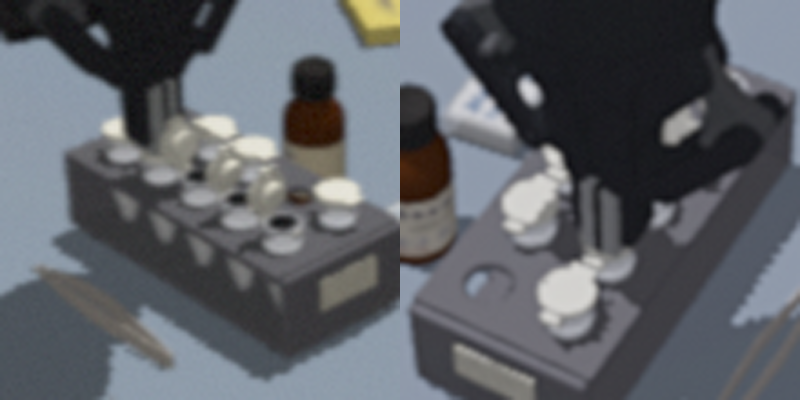

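Cap 1 lies flat (right panel, about (568,288)), cap 2 is under the finger, and the rack has not moved. I'll go on with caps 3, 4 and 5.

send_rows(
  targets="0 0 -6 0 255; 0 0 -13 0 255; -4 0 -13 0 255; -8 0 -13 0 255; -12 0 -13 0 255; -16 0 -13 0 255; -20 0 -11 0 255; -23 0 -8 0 255; -26 0 -5 0 255; -28 0 -2 0 255; -30 0 0 0 255; -30 0 0 0 255; -30 0 0 0 255",
)

```text
time: 7.7
ee_pos: [0.5143, -0.0632, 0.0623]
tcp_rot: [-180.0, 0.0, 106.7]
wrist_force: [-0.1, 1.7, 1.0]
opening: 0.0003
grasp_force: 0.0
```

send_rows(
  targets="0 0 -6 0 255; 0 0 -13 0 255; -4 0 -13 0 255; -8 0 -13 0 255; -12 0 -13 0 255; -16 0 -13 0 255; -20 0 -11 0 255; -23 0 -8 0 255; -26 0 -5 0 255; -28 0 -2 0 255; -30 0 0 0 255; -30 0 0 0 255; -30 0 0 0 255",
)

```text
time: 9.32
ee_pos: [0.5229, -0.0919, 0.0623]
tcp_rot: [-180.0, 0.0, 106.7]
wrist_force: [0.8, 0.5, -0.5]
opening: 0.0001
grasp_force: 0.0
```

send_rows(
  targets="0 0 -6 0 255; 0 0 -13 0 255; -4 0 -13 0 255; -8 0 -13 0 255; -12 0 -13 0 255; -16 0 -13 0 255; -20 0 -11 0 255; -23 0 -8 0 255; -26 0 -5 0 255; -28 0 -2 0 255; -30 0 0 0 255; -30 0 0 0 255; -30 0 0 0 255",
)

```text
time: 10.95
ee_pos: [0.5315, -0.1207, 0.0623]
tcp_rot: [-180.0, 0.0, 106.7]
wrist_force: [0.0, -0.3, -0.3]
opening: -0.0001
grasp_force: 0.0
```

send_rows(
  targets="0 0 -20 0 255; 0 0 -60 0 255; 0 0 -110 0 255; 60 0 -140 0 255; 120 0 -160 0 255; 180 0 -160 0 255; 240 0 -160 0 255; 290 0 -160 0 255; 290 0 -160 0 255; 290 0 -160 0 255",
)

```text
time: 12.2
ee_pos: [0.4483, 0.157, 0.2224]
tcp_rot: [180.0, 0.0, 106.7]
wrist_force: [0.8, -0.5, -0.2]
opening: -0.0004
grasp_force: 0.0
```

Run:
```python
from workcell import bot,camera
import cv2
f=lambda a:cv2.resize(a,(400,400),interpolation=cv2.INTER_CUBIC)
cv2.imwrite("pics/m4.png",cv2.hconcat([f(camera("side")[180:290,225:335]),f(camera("scene")[235:365,260:390])]))
```

```text
(no output)
```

View pics/m4.png

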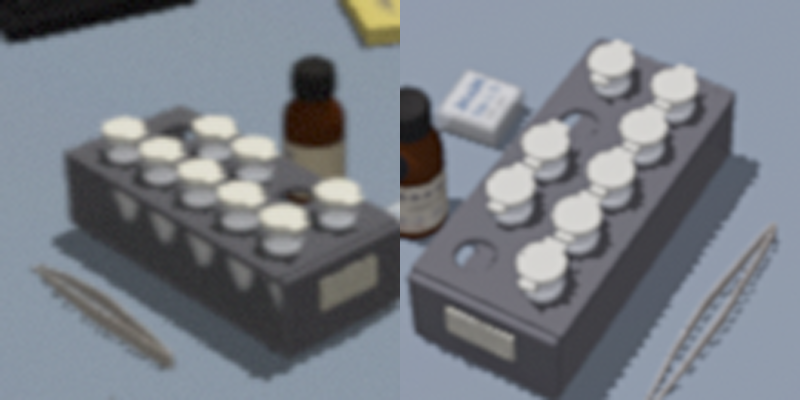

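All five front caps lie flat and look the same as the shut back row. The rack, vial, forceps and box are where they were.

```bash
python3 -c "
from workcell import ticket
print(ticket.job_done())"
```

```text
the job is handed in; nothing more can be done
None
```

All five front-row caps were folded shut one after another from left to right; in the last pictures they lie flat and nothing around them has moved, and the job is handed in.

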